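# Close and fasten the bread box

### The arm

A 6-joint arm with a two-finger parallel gripper is mounted at the origin on the work surface. World frame = base frame: x ahead of the robot, y to its left, z up, the work surface at z = 0. Lengths are in m, angles in rad, forces in N, time in s.
With the tool pointing down it reaches from about 0.425 to 0.95 m from the base axis. Payload 3.5 kg.
Tool frame: the origin (TCP) lies midway between the tips of the shut fingers; the grasp point (between the pads) lies 19 mm behind it; z points along the fingers, y is the direction in which the jaws open and shut (so a half turn about z gives the same grasp; the last joint's range is limited). The gripper opens to 85 mm and grips with 20 to 120 N. Pads are 22 mm wide; open, the fingers measure 114 mm over their backs; the gripper's body (76 mm by 85 mm) begins 54 mm behind the grasp point. The pads swing forward as they close: fully open they stand 13 mm farther back than shut.
Start: joints at [-1.304, 0.286, 1.577, -0, 1.279, -0.15], TCP at [0.273, -0.617, 0.231] pointing down, gripper open.
Joint ranges: [-2.77, 2.77], [-0.9, 2.22], [0.21, 2.48], [-1.53, 4.67], [0.24, 2.81], [-2.84, 2.84]. Speed limits (rad/s): [2.79, 2.79, 3.14, 3.14, 3.14, 3.14].

### API

Orientations are given as a unit quaternion [x, y, z, w].
In Python, from plant import ctrl gives the robot as it stands. The module is installed in compiled form; this text tells all that it offers.
- The arm moves only by the tool play_rows, never from a script. Its argument "increments" is text: rows parted by semicolons, each of 4 numbers parted by spaces: the shift along the tool's x, y, z in m, then the turn about the tool's z in rad. In form: dx dy dz roll; .... A call has 1 to 5 rows; each row is the pose to reach, as a shift and turn from the pose commanded when the call began, along the tool's axes at that moment; what a row does not reach only later rows make up. A row lasts 1/8 s, in which the tool goes at most 62.5 mm and 10.7 degrees, less where a joint would pass 70% of its speed; a pose out of reach is approached as far as the arm can. A call with a gripper value outside its range is refused whole. "gripper" is the finger opening in m, from 0 to 0.0854, set as the call begins (left out, the last holds). The fingers move at their own pace and stop on an object; "newtons" is the grip in N (left out, the last holds). Time passes only in rows, so rows that repeat a pose let the fingers close. It gives the time, the measured TCP pose, the force and the opening at its end, in the units of the state.
- ctrl.get_state(): the state, without advancing time (a new reading comes with each control period).
- ctrl.read_camera(name): name is "side" or "top"; returns the picture (420x560x3 uint8, red, green, blue); there is no depth.
- ctrl.camera_model(name): a dict with "fov_y" (degrees; the focal length in pixels is half the picture's height over the tangent of half this angle, whatever the lens; pixels are square), "cx", "cy" (the principal point, pixels), "rvec" (rotation vector, rad) and "tvec" (3), from world to camera coordinates, as OpenCV has them. Camera axes: x right, y down, z forward; pixel columns grow to the right and rows downward; lengths in m; the calibration is good to about 2 mm. A picture is of the moment at which its call begins. camera_model takes no time and is no camera call.
- ctrl.sign_off(): hands the job in, once; it reports no verdict.
The state is a dict: "time": time; "qpos": joint angles; "dq": joint speeds; "joint_efforts": joint torques, N m; "eef_pos": TCP position; "tcp_rot": TCP orientation; "contact_force": force on the tool from outside, world axes, zero at the start; "wrist_torque": the same for the moment, N m; "opening": opening from 0.0 (shut) to 1.0 (fully open).
Only numpy, scipy, OpenCV 4.12 (cv2) and the standard library are available. Lean on these libraries where they do the work, as an engineer would, in place of code of your own. Each camera call takes 0.05 s, during which the arm holds its last target.

### The job

The buns are packed and the bread box is to go out for delivery. Lower its open screened lid gently, bearing on the wooden frame and not on the wire mesh, until it lies fully home in the box, then turn both turnbuttons square across the lid's front rail so that it cannot lift. Leave the bowl, loaf tin and brush beside it where they are.

Things in the scene. Friction and masses are not known exactly. Their poses are not given: they have to be found in the camera images.
- crate: The bread box, fixed: plywood, 270 mm deep (x) by 370 wide (y), 110 high. Origin: middle of its underside, on the bench; x points from its front (nearer the robot, with the turnbuttons) to its back (the hinges), y to its left, z up. The front rim is flat, 27 mm wide, its top at 110 mm. Steel carrying handles stand 33 mm out of both sides at 62 mm height. A tray of buns lies inside.
- lid (a joint): Lid hinge, rad: 0 = fully home, level, top face flush with the box's rim; grows as it opens (stop at 1.5). Stiff hinges: it stays at any angle where it is left; 1 to 6 N at the front rail lowers it. Wooden frame 226 mm from hinge line to front edge, 336 mm wide, 18 thick, four rails 30 mm wide, wire mesh between them; about 0.45 kg.
- lid_hinge (a point): Middle of the lid's hinge line, which is parallel to the box's y and lies in the plane of the lid's top face: at x = +120 mm, y = 0, z = 110 mm in the box's frame.
- lid_rail (a point): Middle of the top (outer) face of the lid's front rail, 211 mm from the hinge line; moves with the lid. The rail runs 168 mm to either side of it along the box's y. A wooden knob 20 mm in diameter and 20 mm high stands on this point.
- screen: The wire mesh in the lid, 166 by 276 mm, set 15 mm below the top face of the frame, moving with the lid. Origin: its middle. Delicate: pressing on it with over 5 N spoils it.
- left_button (a joint): Left turnbutton, rad about the vertical: 0 = pointing straight in (box +x), square across the lid's front rail; positive = anticlockwise seen from above: +1.57 points to the box's left, 3.14 out to the front. Turns freely from -3 to 3, needs 1.5 N at its pin, stays where it is left. Dark steel bar 58 mm long, 18 wide, 6 thick, underside 3 mm above the rim. It cannot pass over a lid 3 mm proud.
- right_button (a joint): The same turnbutton on the right of the front rim: 0 = pointing straight in, square across the lid's front rail; positive = anticlockwise seen from above: -1.57 points to the box's right.
- left_pivot (a point): Pivot of the left turnbutton at the rim's top: x = -121.5 mm, y = +100 mm, z = 110 mm in the box's frame, 15.5 mm in front of the closed lid's front edge. The bar reaches 48 mm from it one way, 10 mm the other.
- right_pivot (a point): Pivot of the right turnbutton at the rim's top: x = -121.5 mm, y = -100 mm, z = 110 mm in the box's frame.
- left_pin (a point): Top of the left turnbutton's upright dark steel thumb pin (12 mm in diameter, 15 mm high, standing on the bar), on its axis, 24 mm above the rim, 38 mm from the pivot.
- right_pin (a point): Top of the right turnbutton's thumb pin, of the same size, on its axis, 24 mm above the rim, 38 mm from the pivot.
- bowl: Bystander: round steel bowl, 124 mm across, 55 mm high, beside the box. Origin: middle of its underside.
- loaf_tin: Bystander: open dark steel loaf tin 210 by 105 by 75 mm, beside the box. Origin: middle of its underside.
- brush: Bystander: pastry brush lying on the bench beside the box. Origin: middle of its underside.

How it is judged:
By the outcome, as a careful person would: the job done as asked, in the order asked, and still so for the second after the job is handed in, with the robot touching nothing.
It also fails if it takes over 51 s, if anything falls off the work surface, if the arm or the gripper's body presses on something with over 40 N, if the wrist force passes 120 N, or if a joint passes its speed limit or range.

## Working session

There is one attempt and no reset: what is moved stays moved. The work goes in short steps, Python scripts to look and compute and a tool call to move; the robot and the scene stay as the last step left them, time stands still between calls to the robot, and variables do not carry over. Pictures are saved under pics/ and viewed, and the job is handed in when it is done.

Besides the shell and the picture viewer there is one more tool, called as a command line: name --argument value ..., lists and objects as JSON in quotes. play_rows: Moves the arm, as the interface text tells. Its arguments: {"type":"object","properties":{"increments":{"type":"string"},"gripper":{"type":"number"},"newtons":{"type":"number"}},"required":["increments"]}

```bash
mkdir -p pics; python3 - <<'E'
from plant import ctrl
import cv2
for n in("side","top"):
    im=ctrl.read_camera(n); cv2.imwrite(f"pics/{n}0.png",cv2.cvtColor(im,cv2.COLOR_RGB2BGR)); print(n,ctrl.camera_model(n))
print(ctrl.get_state())
E
```

```text
side {'fov_y': 46.03274475773387, 'cx': 279.6608664831162, 'cy': 212.11052651723165, 'rvec': array([ 0.03291589, -2.73265018,  1.50113732]), 'tvec': array([0.53626511, 0.06124422, 1.57331076])}
top {'fov_y': 43.45178337798316, 'cx': 281.9409315904304, 'cy': 210.5773925941452, 'rvec': array([ 2.16186114, -2.10937866,  0.14089035]), 'tvec': array([0.05003633, 0.57924226, 1.59920114])}
{'time': 0.1, 'qpos': array([-1.30401280e+00,  2.87113355e-01,  1.57807770e+00, -3.11527202e-05,
        1.27862023e+00, -1.50011655e-01]), 'dq': array([-5.09243882e-04, -2.00858929e-03, -3.90514028e-03, -3.48335756e-04,
        3.00584761e-04,  3.31795434e-05]), 'joint_efforts': array([ 1.46173712e-03, -4.07293332e+01, -2.93698150e+01, -1.16504184e-04,
        3.37529003e-03,  3.86072614e-06]), 'eef_pos': array([ 0.2731094 , -0.61660358,  0.23003582]), 'tcp_rot': array([ 9.78362163e-01,  2.06896705e-01, -7.96176357e-05, -1.10655814e-03]), 'contact_force': array([-0.84952188,  0.2006558 ,  0.59682204]), 'wrist_torque': array([0.03505974, 0.00326988, 0.05240225]), 'opening': 0.9993603072686515}
```

View pics/side0.png

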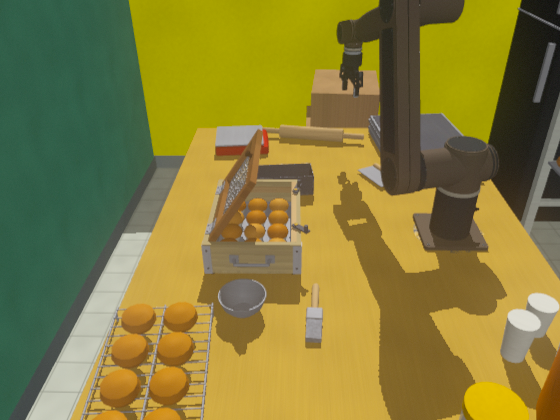

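View pics/top0.png

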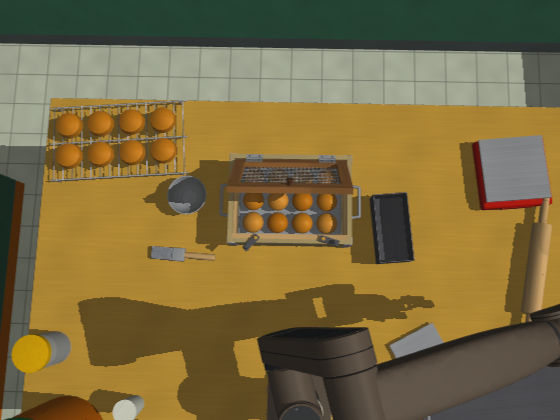

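The side and top views show the box centred near (255,225) and (290,200). The lid stands open, and the buttons are near (250,241) and (333,242) in the top view. I'll enlarge these areas.

```bash
python3 - <<'E'
import cv2
a=cv2.imread("pics/top0.png")[145:255,215:365]; cv2.imwrite("pics/top0c.png",cv2.resize(a,None,fx=5,fy=5,interpolation=cv2.INTER_CUBIC))
a=cv2.imread("pics/side0.png")[130:280,195:325]; cv2.imwrite("pics/side0c.png",cv2.resize(a,None,fx=4,fy=4,interpolation=cv2.INTER_CUBIC))
E
```

```text
(no output)
```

View pics/top0c.png

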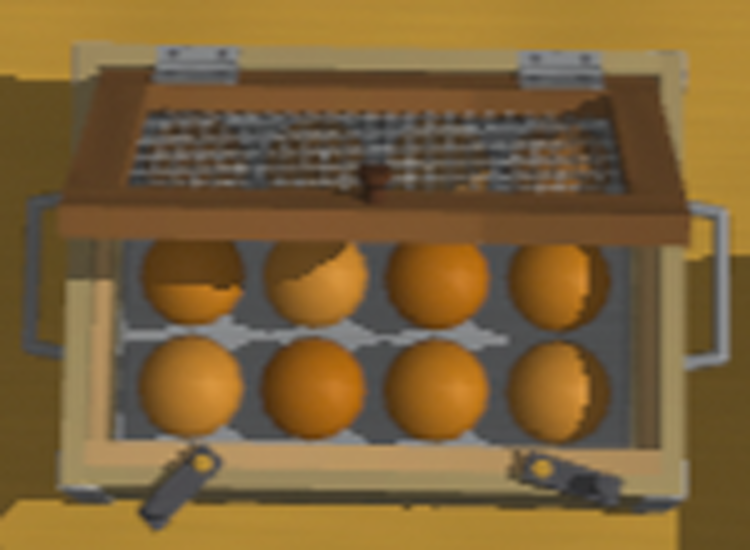

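View pics/side0c.png

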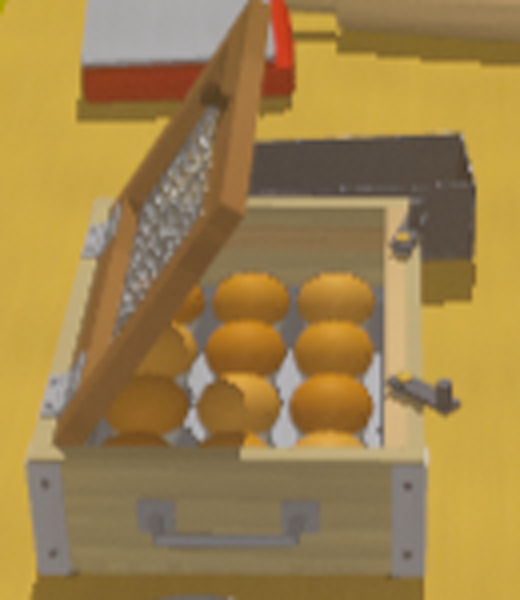

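```bash
cat > h.py <<'E'
import numpy as np, cv2
from scipy.optimize import least_squares
from scipy.spatial.transform import Rotation as R
from plant import ctrl
def proj(n,P):
    m=ctrl.camera_model(n); f=210/np.tan(np.radians(m['fov_y']/2))
    K=np.array([[f,0,m['cx']],[0,f,m['cy']],[0,0,1]])
    return cv2.projectPoints(np.atleast_2d(P).astype(float),m['rvec'],m['tvec'],K,None)[0][:,0]
def box2w(p,b):
    p=np.atleast_2d(p);c,s=np.cos(p3:=p[:,0]*0+b[2]),np.sin(p3)
    return np.stack([b[0]+c*p[:,0]-s*p[:,1],b[1]+s*p[:,0]+c*p[:,1],p[:,2]],1)
T=lambda u,v:np.array([215+(u+.5)/5-.5,145+(v+.5)/5-.5])
S=lambda u,v:np.array([195+(u+.5)/4-.5,130+(v+.5)/4-.5])
E
cat > fit.py <<'E'
from h import *
P=[[.135,.185,.11],[.135,-.185,.11],[-.135,.185,.11],[-.135,-.185,.11],[-.1215,.1,.119],[-.1215,-.1,.119]]
ot=[T(75,45),T(685,53),T(60,488),T(685,497),T(203,462),T(543,467)]
os_=[S(30,460),S(95,198),S(425,460),S(418,198),S(402,380),S(403,243)]
pin=lambda q,y:[-.1215+.038*np.cos(q),y+.038*np.sin(q),.134]
def lid(t): # top-face front corners
    return [[.12-.226*np.cos(t),s*.168,.11+.226*np.sin(t)] for s in(1,-1)]+[[.12-.211*np.cos(t)-.02*np.sin(t),0,.11+.211*np.sin(t)-0+.02*np.cos(t)]]
def res(x,full=False):
    b=x[:3]
    W=box2w(P,b)
    r=np.r_[proj("top",W)-ot,proj("side",W)-os_]
    L=box2w([pin(x[3],.1),pin(x[4],-.1)],b)
    r=np.r_[r,proj("top",L)-[T(150,516),T(607,490)],proj("side",L)-[S(445,383),S(418,205)]]
    D=box2w(lid(x[5])[:2],b)
    r=np.r_[r,proj("top",D)-[T(65,205),T(688,212)]]
    return r if full else r.ravel()
s=least_squares(res,[.6,0,0,2.2,-2,.9],loss='soft_l1')
if __name__=="__main__":
    print(s.x.round(4)); print(res(s.x,1).round(1).tolist())
    b=s.x[:3]; t=s.x[5]
    print(box2w([pin(s.x[3],.1),pin(s.x[4],-.1)]+lid(t)+[[.12-.211*np.cos(t),0,.11+.211*np.sin(t)]],b).round(4))
    print(proj("side",box2w(lid(t),b)), S(262,0),S(242,212))
E
python3 fit.py
```

```text
[ 0.6071  0.0419  0.0097  2.3662 -1.9055  0.9982]
[[-0.5, -0.2], [-0.7, -0.4], [-0.3, -0.4], [-0.4, -0.4], [-0.4, 0.4], [-0.6, 0.4], [-0.3, -1.1], [0.4, -0.7], [0.3, -0.7], [0.2, -0.7], [0.9, -1.0], [0.1, -1.6], [0.6, -1.8], [-0.7, -0.3], [-0.0, -0.9], [0.2, -1.7], [-1.9, -0.1], [0.6, 0.1]]
[[ 0.4572  0.1671  0.134 ]
 [ 0.4744 -0.0953  0.134 ]
 [ 0.603   0.2099  0.3   ]
 [ 0.6062 -0.1261  0.3   ]
 [ 0.5959  0.0418  0.2982]
 [ 0.6127  0.042   0.2873]]
[[249.76830668 179.12880653]
 [257.45486672 127.27391138]
 [257.09486737 151.13628599]] [260.125 129.625] [255.125 182.625]
```

Fit residuals are about 1 px. The box is at (0.607, 0.042) with yaw 0.010, the lid at about 1.0 rad, and the buttons at about 2.37 and −1.91. Next I'll work out the approach: fingers shut, above the rail and beside the knob.

```bash
cat > mv.py <<'E'
from h import *
import json,os
B=np.array([.6071,.0419,.0097])
def cur():
    s=ctrl.get_state(); r=R.from_quat(s['tcp_rot']); X=r.apply([1,0,0]); return np.r_[s['eef_pos'],np.arctan2(X[1],X[0])]
def rows(wps,c=None):
    """wps: box-frame x,y, z, yaw(box) of tool x -> rows in tool axes, from pose c (world)"""
    c=cur() if c is None else c
    out=[]
    for x,y,z,a in wps:
        w=box2w([x,y,z],B)[0]; d=w-c[:3]; t=c[3]
        tx=d[0]*np.cos(t)+d[1]*np.sin(t); ty=d[0]*np.sin(t)-d[1]*np.cos(t)
        out.append("%.4f %.4f %.4f %.3f"%(tx,ty,-d[2],-(a+B[2]-t)))
    return "; ".join(out)
def st():
    s=ctrl.get_state(); c=cur(); d=c[:2]-B[:2]; k,q=np.cos(B[2]),np.sin(B[2])
    print("t",round(s['time'],2),"box xy",(np.round([k*d[0]+q*d[1],-q*d[0]+k*d[1]],4)),"z",c[2].round(4),"yaw",(c[3]-B[2]).round(3),"F",s['contact_force'].round(1),"op",round(s['opening'],3),"q6",s['qpos'][5].round(2))
E
python3 -c "
from mv import *
st(); print(rows([(.0055,.05,.37,0)]))"
```

```text
t 0.1 box xy [-0.3404 -0.6552] z 0.23 yaw 0.407 F [-0.8  0.2  0.6] op 0.999 q6 -0.15
0.5968 -0.5107 -0.1400 0.407
```

play_rows --increments "0 0 -0.05 0; 0 0 -0.1 0; 0.03 -0.03 -0.14 0; 0.07 -0.06 -0.14 0; 0.11 -0.095 -0.14 0" --gripper 0

```text
time: 0.72
eef_pos: [0.3358, -0.4847, 0.3715]
tcp_rot: [0.978, 0.207, 0.0, 0.0]
contact_force: [0.4, -0.1, -0.1]
opening: 0.006
```

play_rows --increments "0.04 -0.034 0 0; 0.08 -0.068 0 0; 0.12 -0.102 0 0; 0.16 -0.137 0 0; 0.2 -0.171 0 0"

```text
time: 1.35
eef_pos: [0.4493, -0.2467, 0.3708]
tcp_rot: [0.978, 0.207, -0.0, -0.0]
contact_force: [0.5, 0.1, -0.7]
opening: -0.002
```

play_rows --increments "0.04 -0.034 0 0; 0.08 -0.068 0 0; 0.12 -0.102 0 0; 0.16 -0.137 0 0; 0.2 -0.171 0 0"

```text
time: 1.98
eef_pos: [0.563, -0.0094, 0.3708]
tcp_rot: [0.978, 0.207, -0.0, -0.0]
contact_force: [0.2, -0.4, -0.0]
opening: -0.002
```

```bash
python3 -c "
from mv import *
st(); print(rows([(.0055,.05,.37,0),(.0055,.05,.31,0)]))"
```

```text
t 1.98 box xy [-0.0446 -0.0509] z 0.3708 yaw 0.407 F [ 0.2 -0.4 -0. ] op -0.002 q6 0.96
0.0860 -0.0728 0.0008 0.407; 0.0860 -0.0728 0.0608 0.407
```

play_rows --increments "0.029 -0.024 0 0.14; 0.058 -0.048 0 0.28; 0.086 -0.073 0 0.407; 0.086 -0.073 0.02 0.407; 0.086 -0.073 0.04 0.407"

```text
time: 2.6
eef_pos: [0.6112, 0.09, 0.3292]
tcp_rot: [1.0, 0.005, -0.001, 0.0]
contact_force: [0.2, 0.8, -0.4]
opening: -0.002
```

```bash
python3 - <<'E'
from mv import *
st()
for n in("side","top"):
    im=cv2.cvtColor(ctrl.read_camera(n),cv2.COLOR_RGB2BGR)
    im=im[80:280,195:345] if n=="side" else im[125:265,205:375]
    cv2.imwrite(f"pics/{n}1.png",cv2.resize(im,None,fx=3 if n=="side" else 4,fy=3 if n=="side" else 4,interpolation=cv2.INTER_CUBIC))
E
```

```text
t 2.6 box xy [0.0046 0.0481] z 0.3292 yaw 0.001 F [ 0.2  0.8 -0.4] op -0.002 q6 1.54
```

View pics/side1.png

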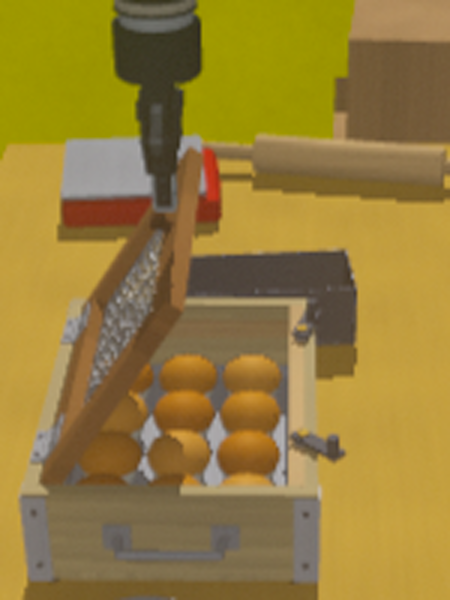

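View pics/top1.png

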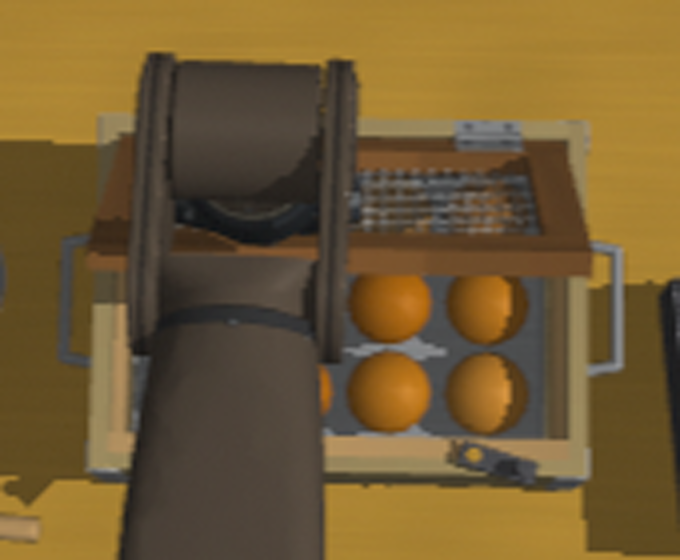

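```bash
python3 - <<'E'
from mv import *
c=cur(); print("tcp",proj("side",c[:3]))
for t in(.95,1.,1.05): print(t,proj("side",box2w([[.12-.226*np.cos(t),y,.11+.226*np.sin(t)] for y in(.168,.05,-.168)],B)).round(1).tolist(),proj("top",box2w([[.12-.226*np.cos(t),y,.11+.226*np.sin(t)] for y in(.168,-.168)],B)).round(1).tolist())
E
```

```text
tcp [[250.42206231 149.27590416]]
0.95 [[253.4, 181.2], [256.2, 160.4], [260.4, 129.1]] [[225.9, 189.3], [352.6, 190.9]]
1.0 [[249.6, 179.0], [252.7, 158.4], [257.3, 127.2]] [[225.7, 185.4], [352.8, 187.0]]
1.05 [[245.7, 177.0], [249.1, 156.4], [254.2, 125.4]] [[225.6, 181.3], [353.1, 182.9]]
```

Fingertip is about 29 mm above the front edge, as calculated. Next is the lowering path.

```bash
cat > path.py <<'E'
from mv import *
import sys
def wp(t):
    x=.12-.211*np.cos(t); e=min(.226*np.cos(t), .211*np.cos(t)+.011)
    return (x,.05,.11+e*np.tan(t),0)
a=[float(v) for v in sys.argv[1:]]
st(); print(rows([wp(t) for t in a]))
for t in a: print(t,np.round(wp(t),4))
E
python3 path.py 1.1 1.0 .96 .92 .88
```

```text
t 2.7 box xy [0.0032 0.0475] z 0.3263 yaw -0.0 F [-1.3 -0.6  0.1] op -0.002 q6 1.54
0.0211 -0.0025 0.0149 -0.000; 0.0028 -0.0025 0.0261 -0.000; -0.0042 -0.0025 0.0312 -0.000; -0.0110 -0.0025 0.0365 -0.000; -0.0176 -0.0025 0.0421 -0.000
1.1 [0.0243 0.05   0.3114 0.    ]
1.0 [0.006  0.05   0.3002 0.    ]
0.96 [-0.001   0.05    0.2951  0.    ]
0.92 [-0.0078  0.05    0.2898  0.    ]
0.88 [-0.0144  0.05    0.2842  0.    ]
```

play_rows --increments "0.002 -0.002 0.01 0; 0.003 -0.002 0.022 0; -0.003 -0.002 0.03 0; -0.01 -0.002 0.036 0; -0.017 -0.002 0.042 0"

```text
time: 3.32
eef_pos: [0.5949, 0.0921, 0.2903]
tcp_rot: [1.0, 0.005, 0.001, 0.0]
contact_force: [1.3, -0.6, 3.7]
opening: 0.002
```

```bash
python3 path.py  .84 .8 .76 .72 .68
```

```text
t 3.33 box xy [-0.0117  0.0503] z 0.2903 yaw 0.0 F [ 1.3 -0.6  3.7] op 0.002 q6 1.55
-0.0091 0.0003 0.0120 0.000; -0.0153 0.0003 0.0181 0.000; -0.0212 0.0003 0.0246 0.000; -0.0269 0.0003 0.0315 0.000; -0.0324 0.0003 0.0387 0.000
0.84 [-0.0208  0.05    0.2783  0.    ]
0.8 [-0.027   0.05    0.2721  0.    ]
0.76 [-0.0329  0.05    0.2657  0.    ]
0.72 [-0.0386  0.05    0.2588  0.    ]
0.68 [-0.0441  0.05    0.2516  0.    ]
```

play_rows --increments "-0.006 0 0.006 0; -0.012 0 0.012 0; -0.018 0 0.019 0; -0.024 0 0.026 0; -0.03 0 0.033 0"

```text
time: 3.95
eef_pos: [0.5627, 0.092, 0.2584]
tcp_rot: [1.0, 0.005, -0.002, 0.0]
contact_force: [-5.8, -0.4, 8.2]
opening: -0.002
```

```bash
python3 path.py  .64 .6 .55 .5 .45
```

```text
t 3.95 box xy [-0.0439  0.0505] z 0.2584 yaw 0.001 F [-5.8 -0.4  8.2] op -0.002 q6 1.55
-0.0054 0.0005 0.0142 0.001; -0.0103 0.0005 0.0217 0.001; -0.0160 0.0005 0.0313 0.001; -0.0213 0.0005 0.0412 0.001; -0.0261 0.0005 0.0513 0.001
0.64 [-0.0492  0.05    0.2442  0.    ]
0.6 [-0.0541  0.05    0.2367  0.    ]
0.55 [-0.0599  0.05    0.227   0.    ]
0.5 [-0.0652  0.05    0.2172  0.    ]
0.45 [-0.07    0.05    0.2071  0.    ]
```

```bash
python3 - <<'E'
from mv import *
im=cv2.cvtColor(ctrl.read_camera("side"),cv2.COLOR_RGB2BGR)[80:280,195:345]
cv2.imwrite("pics/side2.png",cv2.resize(im,None,fx=3,fy=3,interpolation=cv2.INTER_CUBIC)); st()
E
```

```text
t 4.0 box xy [-0.0447  0.0506] z 0.2567 yaw 0.001 F [-5.5 -0.8  5.5] op 0.002 q6 1.55
```

View pics/side2.png

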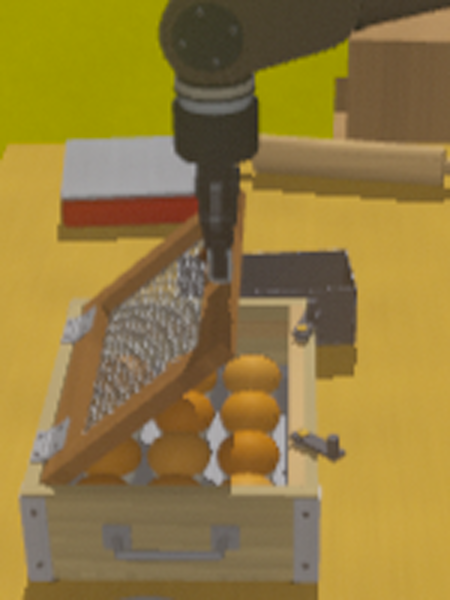

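play_rows --increments "-0.006 0 0.007 0; -0.011 0 0.015 0; -0.017 0 0.024 0; -0.022 0 0.033 0; -0.027 0 0.042 0"

```text
time: 4.62
eef_pos: [0.5373, 0.0918, 0.2135]
tcp_rot: [1.0, 0.005, -0.0, -0.0]
contact_force: [0.0, 0.1, 1.5]
opening: 0.001
```

```bash
python3 path.py  .4 .35 .3 .25 .2 .16 .12 .08 .04 0
```

```text
t 4.62 box xy [-0.0693  0.0506] z 0.2135 yaw 0.0 F [0.  0.1 1.5] op 0.001 q6 1.54
-0.0050 0.0006 0.0167 0.000; -0.0089 0.0006 0.0271 0.000; -0.0122 0.0006 0.0378 0.000; -0.0151 0.0006 0.0485 0.000; -0.0174 0.0006 0.0594 0.000; -0.0190 0.0006 0.0681 0.000; -0.0201 0.0006 0.0769 0.000; -0.0210 0.0006 0.0858 0.000; -0.0215 0.0006 0.0946 0.000; -0.0217 0.0006 0.1035 0.000
0.4 [-0.0743  0.05    0.1968  0.    ]
0.35 [-0.0782  0.05    0.1864  0.    ]
0.3 [-0.0816  0.05    0.1758  0.    ]
0.25 [-0.0844  0.05    0.165   0.    ]
0.2 [-0.0868  0.05    0.1541  0.    ]
0.16 [-0.0883  0.05    0.1454  0.    ]
0.12 [-0.0895  0.05    0.1366  0.    ]
0.08 [-0.0903  0.05    0.1277  0.    ]
0.04 [-0.0908  0.05    0.1189  0.    ]
0.0 [-0.091  0.05   0.11   0.   ]
```

play_rows --increments "-0.003 0 0.011 0; -0.007 0 0.022 0; -0.01 0 0.033 0; -0.013 0 0.044 0; -0.015 0 0.055 0"

```text
time: 5.25
eef_pos: [0.5224, 0.0915, 0.1584]
tcp_rot: [1.0, 0.005, -0.0, 0.0]
contact_force: [-0.9, 0.2, 1.8]
opening: -0.002
```

```bash
python3 path.py 0.04 0
```

```text
t 5.25 box xy [-0.0842  0.0504] z 0.1584 yaw 0.0 F [-0.9  0.2  1.8] op -0.002 q6 1.54
-0.0066 0.0004 0.0395 0.000; -0.0068 0.0004 0.0484 0.000
0.04 [-0.0908  0.05    0.1189  0.    ]
0.0 [-0.091  0.05   0.11   0.   ]
```

Slower for the last part.

play_rows --increments "-0.001 0 0.007 0; -0.002 0 0.014 0; -0.003 0 0.02 0; -0.004 0 0.026 0; -0.004 0 0.032 0"

```text
time: 5.88
eef_pos: [0.5187, 0.0915, 0.127]
tcp_rot: [1.0, 0.005, -0.0, 0.0]
contact_force: [-1.9, -0.7, 2.1]
opening: -0.0
```

play_rows --increments "0 0 0.003 0; 0 0 0.006 0; 0 0 0.009 0; 0 0 0.011 0; 0 0 0.012 0"

```text
time: 6.5
eef_pos: [0.5187, 0.0915, 0.1152]
tcp_rot: [1.0, 0.005, -0.0, -0.0]
contact_force: [-1.3, 0.1, 1.7]
opening: -0.001
```

```bash
python3 path.py 0
```

```text
t 6.5 box xy [-0.0879  0.0505] z 0.1152 yaw 0.0 F [-1.3  0.1  1.7] op -0.001 q6 1.54
-0.0031 0.0005 0.0052 0.000
0.0 [-0.091  0.05   0.11   0.   ]
```

play_rows --increments "-0.002 0 0.002 0; -0.003 0 0.004 0; -0.003 0 0.005 0; -0.003 0 0.006 0; -0.003 0 0.006 0"

```text
time: 7.12
eef_pos: [0.5161, 0.0915, 0.11]
tcp_rot: [1.0, 0.005, 0.0, 0.0]
contact_force: [-0.7, 0.2, 5.0]
opening: -0.0
```

play_rows --increments "0 0 0.001 0; 0 0 0.002 0; 0 0 0.002 0"

```text
time: 7.5
eef_pos: [0.5162, 0.0915, 0.1099]
tcp_rot: [1.0, 0.005, -0.0, 0.0]
contact_force: [-5.1, -0.6, 14.7]
opening: -0.002
```

The lid is home: the tip is at z = 0.110 with the force rising to 15 N. I'll lift off and go to the left pin.

```bash
python3 - <<'E'
from mv import *
st(); print(rows([(-.1486,.1266,.18,2.366),(-.1486,.1266,.123,2.366)]))
E
```

```text
t 7.5 box xy [-0.0904  0.0504] z 0.1099 yaw 0.001 F [-5.1 -0.6 14.7] op -0.002 q6 1.54
-0.0581 -0.0762 -0.0701 -2.365; -0.0581 -0.0762 -0.0131 -2.365
```

play_rows --increments "0 0 -0.03 0; 0 0 -0.06 -0.1; -0.02 -0.026 -0.08 -0.28; -0.04 -0.052 -0.08 -0.46; -0.058 -0.076 -0.08 -0.64" --gripper 0.032

```text
time: 8.12
eef_pos: [0.4557, 0.1675, 0.1867]
tcp_rot: [0.947, 0.322, -0.001, -0.0]
contact_force: [-0.7, 0.7, -1.0]
opening: 0.372
```

play_rows --increments "0 0 0 -0.18; 0 0 0 -0.36; 0 0 0 -0.54; 0 0 0 -0.72; 0 0 0 -0.9" --newtons 20

```text
time: 8.75
eef_pos: [0.4561, 0.1668, 0.1862]
tcp_rot: [0.712, 0.702, -0.001, -0.001]
contact_force: [-0.1, -0.6, 0.8]
opening: 0.375
```

play_rows --increments "0 0 0 -0.18; 0 0 0 -0.36; 0 0 0 -0.54; 0 0 0 -0.72; 0 0 0 -0.826"

```text
time: 9.38
eef_pos: [0.4561, 0.1668, 0.1862]
tcp_rot: [0.372, 0.928, -0.001, -0.001]
contact_force: [-0.3, 0.5, -0.8]
opening: 0.375
```

```bash
python3 - <<'E'
from mv import *
st(); print(rows([(-.1486,.1266,.18,2.366),(-.1486,.1266,.123,2.366)]))
im=cv2.cvtColor(ctrl.read_camera("side"),cv2.COLOR_RGB2BGR)[100:280,185:345]
cv2.imwrite("pics/side3.png",cv2.resize(im,None,fx=3.3,fy=3.3,interpolation=cv2.INTER_CUBIC)); st()
E
```

```text
t 9.38 box xy [-0.1498  0.1264] z 0.1862 yaw 2.37 F [-0.3  0.5 -0.8] op 0.375 q6 -0.67
-0.0007 0.0010 0.0062 0.004; -0.0007 0.0010 0.0632 0.004
t 9.43 box xy [-0.1498  0.1264] z 0.1862 yaw 2.372 F [-0.2  0.5 -0.4] op 0.378 q6 -0.67
```

View pics/side3.png

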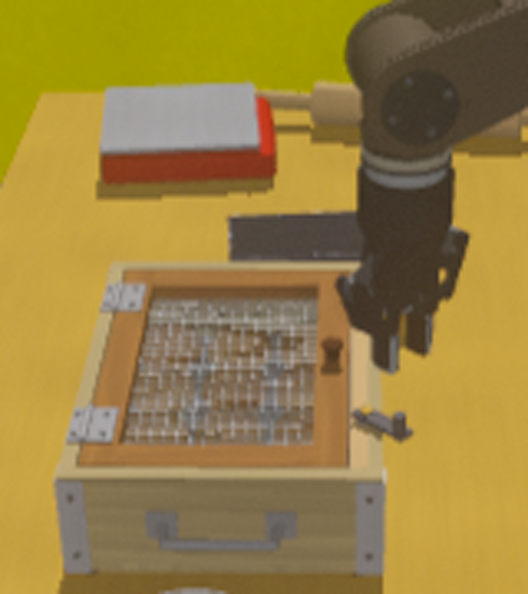

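The lid is flush, and the jaws hover over the left pin (crop about 400,417). Descending.

play_rows --increments "0 0.001 0.02 0; 0 0.001 0.04 0; 0 0.001 0.055 0; 0 0.001 0.063 0; 0 0.001 0.063 0"

```text
time: 10.05
eef_pos: [0.4573, 0.1676, 0.1237]
tcp_rot: [0.374, 0.928, -0.0, -0.001]
contact_force: [0.5, 0.2, -0.1]
opening: 0.377
```

play_rows --increments "0 0 0 0; 0 0 0 0; 0 0 0 0" --gripper 0.008

```text
time: 10.42
eef_pos: [0.4581, 0.1677, 0.1251]
tcp_rot: [0.374, 0.928, 0.0, 0.0]
contact_force: [-0.8, 0.6, 1.5]
opening: 0.127
```

```bash
python3 - <<'E'
from mv import *
st()
im=cv2.cvtColor(ctrl.read_camera("side"),cv2.COLOR_RGB2BGR)[150:270,215:345]
cv2.imwrite("pics/side4.png",cv2.resize(im,None,fx=4,fy=4,interpolation=cv2.INTER_CUBIC))
E
```

```text
t 10.43 box xy [-0.1477  0.1273] z 0.1251 yaw 2.366 F [-0.8  0.6  1.5] op 0.127 q6 -0.66
```

View pics/side4.png

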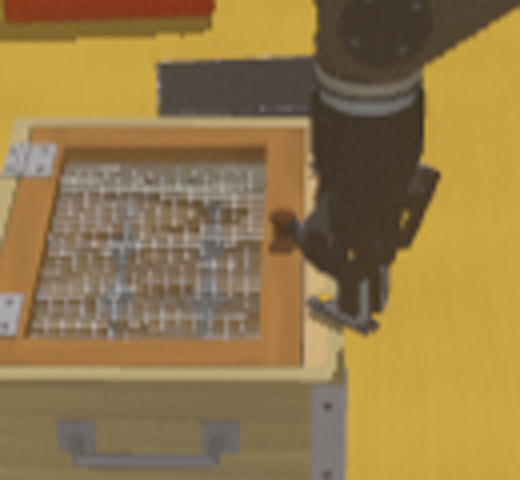

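```bash
cat > arc.py <<'E'
from mv import *
import sys
side=float(sys.argv[1]); off=float(sys.argv[2]); a=[float(v) for v in sys.argv[3:]]
def wp(p): return (-.1215+.038*np.cos(p),.1*side+.038*np.sin(p),.126,p+off)
for i in range(0,len(a)-1,5):
    w=box2w(wp(a[i])[:3],B)[0]; c=np.r_[w,a[i]+off+B[2]]
    print(a[i],"->",rows([wp(p) for p in a[i+1:i+6]],c))
st()
E
python3 arc.py 1 0 2.366 2.2 2.03 1.86 1.69 1.52 1.35 1.18 1.01 .84 .67 .5 .33 .16 0 0
```

```text
2.366 -> -0.0005 0.0063 -0.0000 0.166; -0.0021 0.0125 -0.0000 0.336; -0.0048 0.0184 -0.0000 0.506; -0.0084 0.0238 -0.0000 0.676; -0.0128 0.0284 -0.0000 0.846
1.52 -> -0.0005 0.0064 -0.0000 0.170; -0.0022 0.0127 -0.0000 0.340; -0.0048 0.0186 -0.0000 0.510; -0.0085 0.0239 -0.0000 0.680; -0.0129 0.0285 -0.0000 0.850
0.67 -> -0.0005 0.0064 -0.0000 0.170; -0.0022 0.0127 -0.0000 0.340; -0.0048 0.0186 -0.0000 0.510; -0.0082 0.0236 -0.0000 0.670; -0.0082 0.0236 -0.0000 0.670
t 10.47 box xy [-0.1478  0.1272] z 0.125 yaw 2.366 F [-1.8 -0.5  2. ] op 0.12 q6 -0.66
```

play_rows --increments "-0.0005 0.0065 -0.002 0.166; -0.002 0.0125 -0.002 0.336; -0.005 0.0185 -0.002 0.506; -0.0085 0.024 -0.002 0.676; -0.013 0.0285 -0.002 0.846"

```text
time: 11.1
eef_pos: [0.4863, 0.1791, 0.1253]
tcp_rot: [0.723, 0.691, -0.001, -0.0]
contact_force: [0.3, 0.0, -2.9]
opening: 0.125
```

```bash
python3 arc.py 1 0 1.52 1.52
```

```text
1.52 -> 0.0000 0.0000 -0.0000 -0.000
t 11.1 box xy [-0.1195  0.1383] z 0.1253 yaw 1.515 F [ 0.3  0.  -2.9] op 0.125 q6 0.2
```

Tracking well.

play_rows --increments "-0.0005 0.0065 0 0.17; -0.002 0.0125 0 0.34; -0.005 0.0185 0 0.51; -0.0085 0.024 0 0.68; -0.013 0.0285 0 0.85"

```text
time: 11.72
eef_pos: [0.5146, 0.1653, 0.1253]
tcp_rot: [0.944, 0.331, -0.0, -0.001]
contact_force: [0.3, 1.3, -3.5]
opening: 0.118
```

```bash
python3 arc.py 1 0 0.67 0.67
```

```text
0.67 -> 0.0000 0.0000 -0.0000 -0.000
t 11.72 box xy [-0.0913  0.1243] z 0.1253 yaw 0.665 F [ 0.3  1.3 -3.5] op 0.118 q6 1.02
```

play_rows --increments "-0.0005 0.0065 0 0.17; -0.002 0.0125 0 0.34; -0.005 0.0185 0 0.51; -0.008 0.0235 0 0.67; -0.008 0.0235 0 0.67"

```text
time: 12.35
eef_pos: [0.5233, 0.1412, 0.1254]
tcp_rot: [1.0, 0.006, 0.0, 0.0]
contact_force: [2.2, -1.1, -4.1]
opening: 0.125
```

```bash
python3 arc.py 1 0 0 0
python3 - <<'E'
from mv import *
im=cv2.cvtColor(ctrl.read_camera("side"),cv2.COLOR_RGB2BGR)[150:270,215:345]
cv2.imwrite("pics/side5.png",cv2.resize(im,None,fx=4,fy=4,interpolation=cv2.INTER_CUBIC))
E
```

```text
0.0 -> 0.0000 0.0000 -0.0000 -0.000
t 12.35 box xy [-0.0828  0.1001] z 0.1254 yaw 0.001 F [ 2.2 -1.1 -4.1] op 0.125 q6 1.64
```

View pics/side5.png

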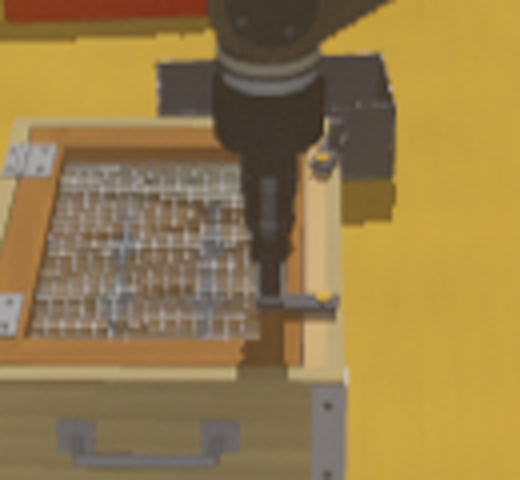

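Left button is turned. I'll release it and move to the right pin.

play_rows --increments "0 0 0 0; 0 0 -0.02 0; 0 0 -0.04 0; 0 0.02 -0.06 -0.1; -0.01 0.06 -0.06 -0.28" --gripper 0.032

```text
time: 13.02
eef_pos: [0.5157, 0.0821, 0.1898]
tcp_rot: [0.989, 0.149, 0.003, 0.0]
contact_force: [-0.4, -0.2, 0.1]
opening: 0.375
```

```bash
python3 - <<'E'
from mv import *
st(); print(rows([(-.134,-.1359,.19,1.236)]))
E
```

```text
t 13.03 box xy [-0.091   0.0411] z 0.1898 yaw 0.29 F [-0.4 -0.2  0.1] op 0.375 q6 1.23
-0.0918 0.1573 -0.0002 -0.946
```

play_rows --increments "-0.023 0.039 0 -0.18; -0.046 0.079 0 -0.36; -0.069 0.118 0 -0.54; -0.092 0.157 0 -0.72; -0.092 0.157 0 -0.9"

```text
time: 13.65
eef_pos: [0.4705, -0.0974, 0.1874]
tcp_rot: [0.827, 0.562, 0.0, 0.001]
contact_force: [0.2, 0.9, -0.7]
opening: 0.373
```

```bash
python3 - <<'E'
from mv import *
st(); print(rows([(-.134,-.1359,.125,1.236)]))
for n,(a,b,c,d) in dict(top=(125,265,205,375),side=(100,280,185,345)).items():
    im=cv2.cvtColor(ctrl.read_camera(n),cv2.COLOR_RGB2BGR)[a:b,c:d]
    cv2.imwrite(f"pics/{n}6.png",cv2.resize(im,None,fx=3.3,fy=3.3,interpolation=cv2.INTER_CUBIC))
E
```

```text
t 13.65 box xy [-0.138 -0.138] z 0.1874 yaw 1.183 F [ 0.2  0.9 -0.7] op 0.373 q6 -0.04
0.0034 0.0029 0.0624 -0.053
```

View pics/side6.png

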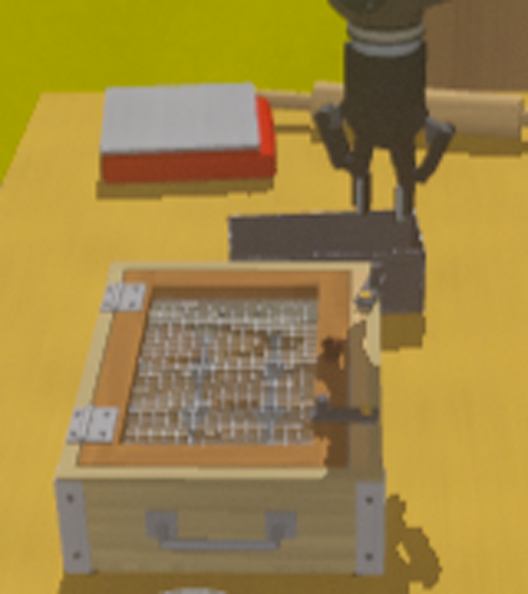

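View pics/top6.png

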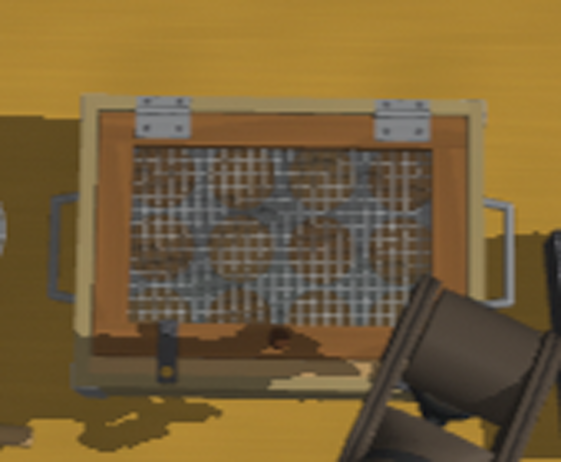

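Left bar looks square in the top view (crop 167,320–380), and the jaws are over the right pin. Descending.

play_rows --increments "0.003 0.003 0.02 -0.053; 0.003 0.003 0.04 -0.053; 0.003 0.003 0.055 -0.053; 0.003 0.003 0.062 -0.053; 0.003 0.003 0.062 -0.053"

```text
time: 14.38
eef_pos: [0.4745, -0.0932, 0.1241]
tcp_rot: [0.813, 0.582, -0.0, -0.0]
contact_force: [0.4, 1.3, 1.0]
opening: 0.375
```

play_rows --increments "0 0 0 0; 0 0 0 0; 0 0 0 0" --gripper 0.008

```text
time: 14.75
eef_pos: [0.4753, -0.0939, 0.1252]
tcp_rot: [0.813, 0.582, 0.001, 0.001]
contact_force: [0.9, -0.9, 0.3]
opening: 0.119
```

```bash
python3 arc.py -1 3.14159 -1.9055 -1.73 -1.56 -1.39 -1.22 -1.05 -.88 -.71 -.54 -.37 -.2 -.1 0 0
```

```text
-1.9055 -> 0.0006 0.0066 -0.0000 -0.175; 0.0022 0.0129 -0.0000 -0.345; 0.0049 0.0187 -0.0000 -0.516; 0.0086 0.0241 -0.0000 -0.685; 0.0131 0.0287 -0.0000 -0.856
-1.05 -> 0.0005 0.0064 -0.0000 -0.170; 0.0022 0.0127 -0.0000 -0.340; 0.0048 0.0186 -0.0000 -0.510; 0.0085 0.0239 -0.0000 -0.680; 0.0129 0.0285 -0.0000 -0.850
-0.2 -> 0.0002 0.0038 -0.0000 -0.100; 0.0008 0.0075 -0.0000 -0.200; 0.0008 0.0075 -0.0000 -0.200
t 14.75 box xy [-0.1331 -0.1345] z 0.1252 yaw 1.233 F [ 0.9 -0.9  0.3] op 0.119 q6 -0.08
```

play_rows --increments "0.0005 0.0065 -0.001 -0.175; 0.002 0.013 -0.001 -0.345; 0.005 0.0185 -0.001 -0.515; 0.0085 0.024 -0.001 -0.685; 0.013 0.0285 -0.001 -0.855"

```text
time: 15.38
eef_pos: [0.5055, -0.0906, 0.1252]
tcp_rot: [0.496, 0.868, -0.0, -0.0]
contact_force: [-0.8, -0.3, 0.3]
opening: 0.12
```

play_rows --increments "0.0005 0.0065 0 -0.17; 0.002 0.0125 0 -0.34; 0.005 0.0185 0 -0.51; 0.0085 0.024 0 -0.68; 0.013 0.0285 0 -0.85"

```text
time: 16.0
eef_pos: [0.523, -0.065, 0.1252]
tcp_rot: [0.094, 0.996, -0.001, -0.001]
contact_force: [-3.5, -0.8, 0.8]
opening: 0.121
```

```bash
python3 - <<'E'
from mv import *
st(); print(rows([(-.0835,-.1,.125,3.1416)]))
E
```

```text
t 16.0 box xy [-0.0851 -0.1061] z 0.1252 yaw 2.944 F [-3.5 -0.8  0.8] op 0.121 q6 -1.7
-0.0004 0.0063 0.0002 -0.197
```

play_rows --increments "0 0.0035 0 -0.1; 0 0.0065 0 -0.197; 0 0.0065 0 -0.197"

```text
time: 16.38
eef_pos: [0.5236, -0.0581, 0.1251]
tcp_rot: [-0.001, 1.0, 0.0, -0.002]
contact_force: [-5.3, -0.8, 2.7]
opening: 0.125
```

```bash
python3 - <<'E'
from mv import *
st()
E
```

```text
t 16.38 box xy [-0.0845 -0.0991] z 0.1251 yaw -3.149 F [-5.3 -0.8  2.7] op 0.125 q6 -1.88
```

play_rows --increments "0 0 0 0; 0 0 -0.02 0; 0 0 -0.05 0; 0 0 -0.1 0; 0 0 -0.15 0" --gripper 0.032

```text
time: 17.0
eef_pos: [0.5254, -0.0584, 0.2767]
tcp_rot: [-0.001, 1.0, 0.0, 0.001]
contact_force: [0.8, -0.4, 0.4]
opening: 0.371
```

```bash
python3 - <<'E'
from mv import *
st()
E
```

```text
t 17.0 box xy [-0.0826 -0.0995] z 0.2767 yaw -3.149 F [ 0.8 -0.4  0.4] op 0.371 q6 -1.88
```

Backing off to the side for a clear look.

play_rows --increments "0 -0.05 0 0; 0 -0.1 0 0; 0 -0.15 0 0; 0 -0.2 0 0; 0 -0.25 0 0"

```text
time: 17.62
eef_pos: [0.5263, -0.3104, 0.2756]
tcp_rot: [-0.001, 1.0, -0.0, 0.001]
contact_force: [-0.1, 0.2, -0.5]
opening: 0.377
```

```bash
python3 - <<'E'
from mv import *
st()
for n,(a,b,c,d) in dict(top=(145,255,215,365),side=(150,270,195,325)).items():
    f=cv2.cvtColor(ctrl.read_camera(n),cv2.COLOR_RGB2BGR); im=f[a:b,c:d]
    cv2.imwrite(f"pics/{n}7f.png",f)
    cv2.imwrite(f"pics/{n}7.png",cv2.resize(im,None,fx=5,fy=5,interpolation=cv2.INTER_CUBIC))
E
```

```text
t 17.62 box xy [-0.0842 -0.3515] z 0.2756 yaw -3.15 F [-0.1  0.2 -0.5] op 0.377 q6 -2.27
```

View pics/top7.png

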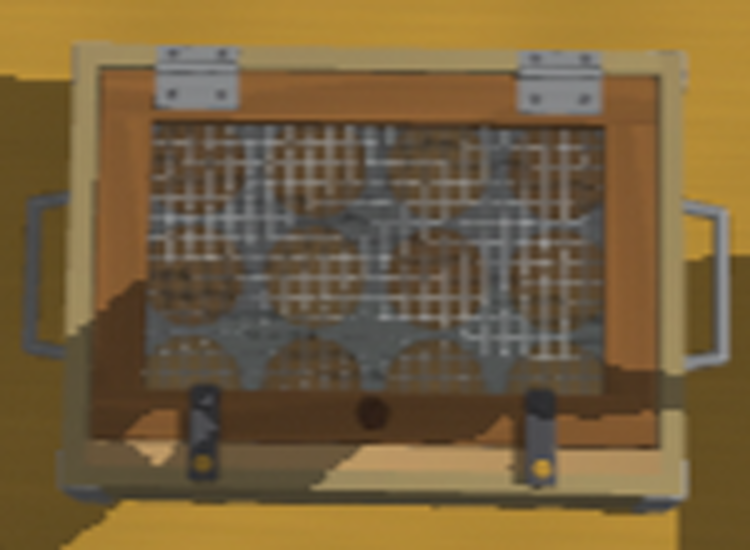

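View pics/side7.png

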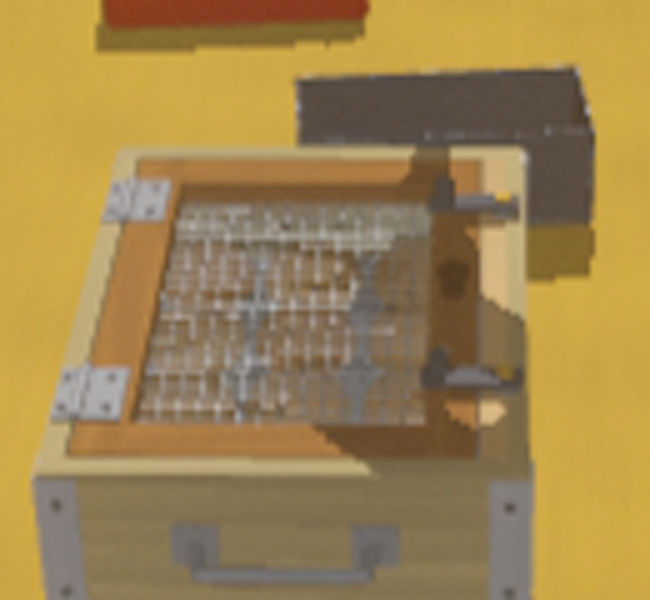

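View pics/top7f.png

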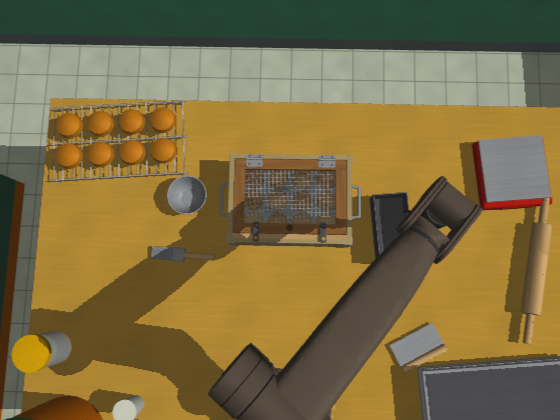

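```bash
python3 - <<'E'
from mv import *
for y in(.1,-.1):
  for q in(-.1,0,.1):
    p=proj("top",box2w([[-.1215,y,.119],[-.1215+.048*np.cos(q),y+.048*np.sin(q),.119]],B))
    print(y,q,(((p-[215,145]+.5)*5)-.5).round(1).tolist())
E
```

```text
0.1 -0.1 [[201.2, 463.9], [211.2, 383.8]]
0.1 0 [[201.2, 463.9], [203.2, 383.3]]
0.1 0.1 [[201.2, 463.9], [195.1, 383.6]]
-0.1 -0.1 [[540.3, 468.8], [548.7, 388.5]]
-0.1 0 [[540.3, 468.8], [540.6, 388.0]]
-0.1 0.1 [[540.3, 468.8], [532.5, 388.3]]
```

```bash
python3 -c "
from plant import ctrl
print(ctrl.sign_off())"
```

```text
the job is handed in; nothing more can be done
None
```

The bread box lid is closed and both turnbuttons are turned square across its front rail. I handed the job in at about 17.7 s, with the arm clear of everything.

- **Lid:** I lowered it with the shut fingertips on the front rail, beside the knob. The force was about 1.5–10 N on the way down. At the end it was pressed home with about 15 N, with the fingertip at 0.110 m, which is the rim height. Both final pictures show it flush.
- **Turnbuttons:** I gripped each pin lightly and swung it round its pivot. In the last top view both bars are square to within about 0.03 rad, which is about as fine as the picture can show.
- **Bystanders:** The bowl and brush look unmoved in the top view. The arm covers part of the loaf tin there, but the part that shows is where it was. There was no sign of the arm touching any of the three.

No check failed or disagreed. The box position came from a fit good to about 1 pixel (roughly 3 mm), and the pins and rail were met within about 2 mm of where I expected them.

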